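# Shut and lock the filter cover of the carver's chip extractor

## Task

Using only your fingertips, push the raised filter cover of the grey chip extractor down until it is fully shut; only then set a fingertip in the slot of the orange quarter-turn fastener in front of it and turn it clockwise to its stop, so that its yellow ear lies over the cover and locks it. Leave the wax tin, mallet and chisel where they are.

Things in the scene. Friction and masses are not known exactly. Their poses are not given: they have to be found in the camera images.
- extractor: Grey box fixed to the bench: 325 mm deep (its x), 300 wide (y), 120 high; place and yaw vary. Origin: centre of its underside; the grille front faces its -x. The front 125 mm of its flat top is a deck with the fastener (axis at x=-100, y=0 mm); behind it is the filter well under the cover, level with the top when shut. A black stub sticks 60 mm out of the far side.
- cover (a joint): Green cover's angle (rad): 0 = shut, its top level with the box's top; starts at 0.25 to 0.6, opens to 1.0. Flat plate 170 mm long, 246 wide, 12 thick, hinged on its far edge, so its near edge is raised. Stiff hinge: it stays where left; 2 to 6 N straight down between its middle and near edge pushes it to the stop.
- cover_edge (a point): Middle of the cover's near edge, on its upper face: 170 mm from the hinge line. The point turns with the cover.
- cover_hinge (a point): Middle of the hinge line (box x=+132.5 mm, y=0), on the cover's upper face, 120 mm above the bench. Turns with the cover: x points from near edge to hinge, y along the hinge, z out of the upper face.
- fastener (a joint): Fastener's turn (rad), clockwise seen from above: starts at 0 to 0.25 (unlocked, yellow ear pointing to the box's +y side, clear of the cover); hard stop at 1.57 (locked, ear pointing along the box's +x, over the cover's near edge by 22 mm). Friction 0.07 N m (under 3 N of push 28 mm off the axis); stays where left.
- slot (a point): Centre of the slot's floor on the upright turning axis, 127.5 mm above the bench. Turns with the fastener: y along the slot to the ear, z up; at joint 0 its axes are the box's. Disc 92 mm across; two orange cheeks stand 18 mm above the floor; slot between them 40 mm wide, 72 long, open-ended: shut fingers fit in it and can push a cheek round from off the axis.
- ear (a point): Tip of the yellow ear, on its upper face: 85 mm from the fastener's axis, level with the slot's floor. The ear is a flat tongue 26 mm wide, 6 mm thick, and turns with the fastener.
- wax_tin: Small round tin, 48 mm across, 34 mm high, standing on the extractor's deck about 118 mm to the box's -y side of the fastener's axis; origin at the centre of its underside. Bystander.
- mallet: Wooden carver's mallet lying on the bench, 295 mm long, 75 mm wide, 60 mm high, beside the extractor on its +y side; the origin is near its middle, on the bench. Bystander.
- chisel: Wood chisel lying on the bench, 230 mm long, 24 mm high, beside the extractor on its -y side; the origin is near its middle, on the bench. Bystander.

How it is judged:
On the way, in this order (a step that is already met when the one before it is completed fails the run):
1. the cover is pushed fully shut with the fastener still unlocked (value of joint cover below 0.04 rad and value of joint fastener below 0.5 rad), for 0.2 s.
2. the fastener is turned clockwise to its stop with the cover shut (value of joint cover below 0.04 rad and value of joint fastener above 1.4 rad), for 0.2 s.
At the end, for the whole second after the job is handed in: The cover is shut (within 0.04 rad), the fastener is turned to its locked stop (joint above 1.4 of 1.57 rad) and at rest, and tin, mallet and chisel are within 20 mm of where they started (all of step 2 and velocity of joint fastener between -0.05 and 0.05 rad/s and distance of each of wax_tin, mallet, chisel from where it was at the start of the episode below 0.02 m); the robot touches nothing.
It fails at once if the fastener is turned while the cover is still up (value of joint fastener above 0.6 rad and value of joint cover above 0.06 rad).
It fails at once if the cover is opened further instead of shut (value of joint cover above 0.75 rad).
It fails at once if the tin, mallet or chisel is moved, lifted or knocked (distance of any of wax_tin, mallet, chisel from where it was at the start of the episode above 0.02 m).
It also fails if it takes over 48 s, if anything falls off the work surface, if the arm or the gripper's body presses on something with over 40 N, if the wrist force passes 120 N, or if a joint passes its speed limit or range.

## Robot

A 6-joint arm with a two-finger parallel gripper is mounted at the origin on the work surface. World frame = base frame: x ahead of the robot, y to its left, z up, the work surface at z = 0. Lengths are in m, angles in rad, forces in N, time in s.
With the tool pointing down it reaches from about 0.35 to 0.775 m from the base axis. Payload 7.3 kg.
Tool frame: the origin (TCP) lies between the finger pads; the fingertips stand 8 mm ahead of it and the grasp point (between the pads) lies 11 mm behind it (robot.nose_length is the distance from the TCP to the fingertips, in m); z points along the fingers, y is the line along which they close (so a half turn about z gives the same grasp; the last joint's range is limited). The gripper opens to 92 mm and grips with 3 to 60 N. Pads are 19 mm wide; open, the fingers measure 130 mm over their backs; the gripper's body (75 mm by 190 mm) begins 47 mm behind the grasp point.
Start: joints at [-1.299, 0.342, 1.524, -0, 1.275, -0.146], TCP at [0.213, -0.48, 0.235] pointing down, gripper open.
Joint ranges: [-2.53, 2.53], [-0.77, 2.02], [0.04, 2.7], [-1, 4.14], [0.28, 2.66], [-3.11, 3.11]. Speed limits (rad/s): [2.57, 2.57, 3.14, 3.14, 3.14, 3.14].

## Interface

Orientations are given as [roll, pitch, yaw] about the fixed x, y, z axes, in that order (R = Rz(yaw) Ry(pitch) Rx(roll)).
In Python, from cell import robot gives the robot as it stands. The module is installed in compiled form; this text tells all that it offers.
- The arm moves only by the shell command python3 -m jog 'ROWS' [FORCE]. ROWS is JSON, a list that holds one entry, the list of rows, each a list of 5 numbers: the gripper's target within -1 to 1 (fully open at 1, half-way at 0, shut at -1), then the shift along the tool's x, y, z in m, then the turn about the tool's z in rad. A call has 1 to 5 rows; each row is the pose to reach, as a shift and turn from the pose commanded when the call began, along the tool's axes at that moment; what a row does not reach only later rows make up. A row lasts 1/12 s, in which the tool goes at most 41.7 mm and 7.16 degrees, less where a joint would pass 70% of its speed; a pose out of reach is approached as far as the arm can. A call with a gripper value outside its range is refused whole. The fingers move at their own pace and stop on an object; FORCE is the grip in N (left out, the last holds). Time passes only in rows, so rows that repeat a pose let the fingers close. It gives the time, the measured TCP pose, the force, the opening and the grip force at its end, in the units of the state.
- robot.observe(): the state, without advancing time (a new reading comes with each control period).
- robot.read_camera(name): name is "scene" or "side" or "wrist"; returns the picture (384x512x3 uint8, red, green, blue); there is no depth.
- robot.camera_model(name): a dict with "camera_matrix" (3x3 intrinsics, pixels), "position" and "attitude" of the camera in the world; the wrist camera has in their place "mount" (4x4, takes a point from camera to tool coordinates, whose origin is the TCP and whose axes are the flange's). Camera axes: x right, y down, z forward; pixel columns grow to the right and rows downward; lengths in m; the calibration is good to about 2 mm. The wrist camera is an equidistant fisheye: a pixel r from the principal point sees the ray r / f radians off the axis. A picture is of the moment at which its call begins: read the wrist's pose just before it. camera_model takes no time and is no camera call.
- robot.hand_in(): hands the job in; it is judged then, once.
The state is a dict: "time": time; "qpos": joint angles; "qvel": joint speeds; "joint_efforts": joint torques, N m; "tool_pos": TCP position; "tool_rot": TCP orientation; "contact_force": force on the tool from outside, world axes, zero at the start; "torque": the same for the moment, N m; "opening": finger opening in m; "grip_force": force on a finger pad.
Only numpy, scipy, OpenCV 4.12 (cv2) and the standard library are available. Lean on these libraries where they do the work, as an engineer would, in place of code of your own. Each camera call takes 0.05 s, during which the arm holds its last target. There are 200 camera calls.

## Working session

There is one attempt and no reset: what is moved stays moved. The work goes in short steps, Python scripts to look and compute and a shell command to move; the robot and the scene stay as the last step left them, time stands still between calls to the robot, and variables do not carry over. Pictures are saved under pics/ and viewed, at most 10 in all, crops included, and the job is handed in when it is done.

```bash
mkdir -p pics
python3 - <<'E'
from cell import robot
import cv2,numpy as np
for n in("scene","side"):
    m=robot.camera_model(n);print(n,{k:np.round(v,4).tolist() if not isinstance(v,str) else v for k,v in m.items()})
    cv2.imwrite(f"pics/{n}0.png",robot.read_camera(n)[:,:,::-1])
m=robot.camera_model("wrist");print({k:np.round(v,4).tolist() if not isinstance(v,str) else v for k,v in m.items()})
s=robot.observe();print(s)
E
```

```text
scene {'camera_matrix': [[391.1797, 0.0, 248.7284], [0.0, 391.1797, 193.8735], [0.0, 0.0, 1.0]], 'position': [1.0142, -0.2949, 0.6191], 'attitude': [-2.3357, -0.0028, 0.901]}
side {'camera_matrix': [[464.7736, 0.0, 249.8536], [0.0, 464.7736, 191.371], [0.0, 0.0, 1.0]], 'position': [0.4158, 0.6773, 0.8837], 'attitude': [-2.4397, 0.0087, -2.8644]}
{'camera_matrix': [[297.3186, 0.0, 251.7501], [0.0, 297.3186, 190.3786], [0.0, 0.0, 1.0]], 'mount': [[-0.0007, -0.9678, -0.2517, 0.068], [1.0, -0.0006, -0.0005, -0.0011], [0.0003, -0.2517, 0.9678, -0.1505], [0.0, 0.0, 0.0, 1.0]]}
{'time': 0.1, 'qpos': array([-1.29903563e+00,  3.42627214e-01,  1.52489857e+00,  2.76148348e-05,
        1.27541685e+00, -1.45998462e-01]), 'qvel': array([-0.00133097, -0.00204967, -0.00124871,  0.00129955, -0.00053194,
        0.00059468]), 'joint_efforts': array([ 2.11248647e-03, -4.32004094e+01, -2.44693172e+01,  7.19942339e-02,
        5.25995472e-02, -3.97578367e-05]), 'tool_pos': array([ 0.21293422, -0.47950038,  0.23413587]), 'tool_rot': array([-3.14026088e+00, -2.22522179e-04,  4.17750953e-01]), 'contact_force': array([-0.97010891,  0.12432876,  0.43693964]), 'torque': array([ 0.01340965, -0.02007835,  0.03440116]), 'grip_force': 0.0, 'opening': 0.09226984486823314}
```

View pics/scene0.png

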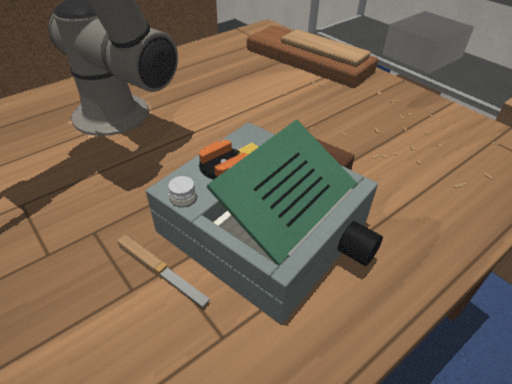

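View pics/side0.png

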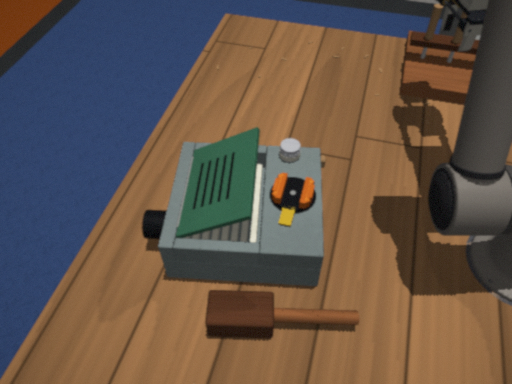

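The side picture shows the box's top corners at about (321,251), (321,148), (184,144) and (165,247). The cover's near edge runs (258,130)-(250,232), and the ear tip is at (287,226). The scene picture shows top corners at (150,193), (376,183) and (282,269), and the cover's near-edge corners at (297,122) and (210,182). I'll fit all of these together.

```bash
cat > h.py <<'E'
from cell import robot
import numpy as np,cv2
from scipy.spatial.transform import Rotation as R
from scipy.optimize import least_squares
def proj(n,P):
    m=robot.camera_model(n);A=R.from_euler('xyz',m['attitude']).as_matrix()
    c=(np.atleast_2d(P)-m['position'])@A;uv=c@np.array(m['camera_matrix']).T
    return uv[:,:2]/uv[:,2:]
def model(p):
    x,y,yaw,t,f=p
    L={'fp':(-.1625,.15,.12),'fm':(-.1625,-.15,.12),'bp':(.1625,.15,.12),'bm':(.1625,-.15,.12),
    'ep':(.1325-.17*np.cos(t),.123,.12+.17*np.sin(t)),'em':(.1325-.17*np.cos(t),-.123,.12+.17*np.sin(t)),
    'ear':(-.1+.085*np.sin(f),.085*np.cos(f),.1275),'ax':(-.1,0,.1275),'tin':(-.1,-.118,.154)}
    Rz=R.from_euler('z',yaw)
    return {k:Rz.apply(v)+[x,y,0] for k,v in L.items()}
obs=[('side','fp',321,251),('side','fm',321,148),('side','bp',165,247),('side','bm',184,144),('side','em',258,130),('side','ep',250,232),('side','ear',287,225),('side','ax',292,193),
('scene','fm',150,193),('scene','bp',376,183),('scene','bm',282,269),('scene','ep',297,122),('scene','em',210,182)]
E
python3 - <<'E'
from h import *
def res(p):
    M=model(p);return np.concatenate([proj(c,M[k])[0]-[u,v] for c,k,u,v in obs])
r=least_squares(res,[.55,0,0,.4,.1],loss='soft_l1');print(r.x)
for o,e in zip(obs,r.fun.reshape(-1,2)):print(o[:2],e.round(1))
for k,v in model(r.x).items():print(k,v.round(3),np.hypot(*v[:2]).round(3))
E
```

```text
[0.60623518 0.06631665 0.1933117  0.44905563 0.10649773]
('side', 'fp') [2.  7.4]
('side', 'fm') [-0.3  0.4]
('side', 'bp') [-9.1  0.2]
('side', 'bm') [-1.  -2.8]
('side', 'em') [ 1.4 -0.5]
('side', 'ep') [  0.  -12.6]
('side', 'ear') [-0.1  1.1]
('side', 'ax') [0.5 1. ]
('scene', 'fm') [-4.2 -5.2]
('scene', 'bp') [ 3.8 -0.6]
('scene', 'bm') [ 3.4 16.3]
('scene', 'ep') [-0.7 -1.7]
('scene', 'em') [-2.9  2.8]
fp [0.418 0.182 0.12 ] 0.456
fm [ 0.476 -0.112  0.12 ] 0.489
bp [0.737 0.245 0.12 ] 0.776
bm [ 0.795 -0.05   0.12 ] 0.796
ep [0.562 0.183 0.194] 0.591
em [ 0.61  -0.058  0.194] 0.612
ear [0.501 0.132 0.128] 0.518
ax [0.508 0.047 0.128] 0.51
tin [ 0.531 -0.069  0.154] 0.535
```

Run:
```python
import cv2,numpy as np
a=cv2.imread('pics/side0.png')[115:295,140:340];b=cv2.imread('pics/scene0.png')[110:320,130:390]
a=cv2.resize(a,None,fx=4,fy=4)[:600] if 0 else cv2.resize(a,None,fx=3,fy=3,interpolation=2)
b=cv2.resize(b,None,fx=3,fy=2.857 if 0 else 3,interpolation=2)[:600]
def grid(im,x0,y0,n):
    for g in range(0,400,20):
        X=(g-x0)*3;Y=(g-y0)*3
        if 0<=X<im.shape[1]: cv2.line(im,(X,0),(X,8),(0,0,255),1);cv2.putText(im,str(g),(X,18),0,.35,(255,255,255),1)
        if 0<=Y<im.shape[0]: cv2.line(im,(0,Y),(8,Y),(0,0,255),1);cv2.putText(im,str(g),(8,Y+4),0,.35,(255,255,255),1)
    cv2.imwrite(n,im)
grid(a,140,115,'pics/a.png');grid(b,130,110,'pics/b.png')
```

```text
(no output)
```

View pics/a.png

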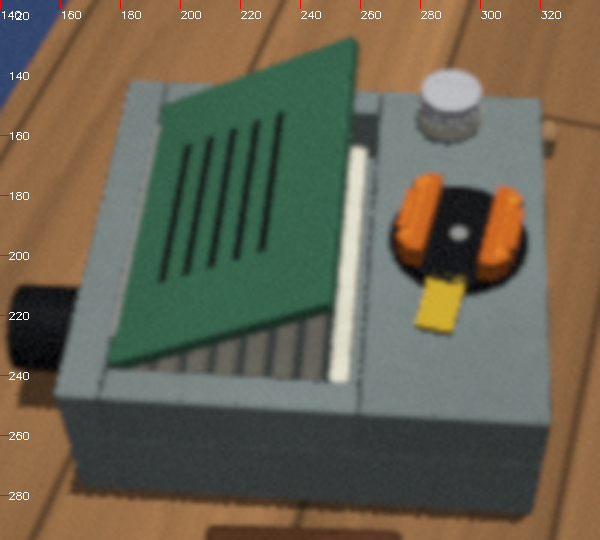

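View pics/b.png

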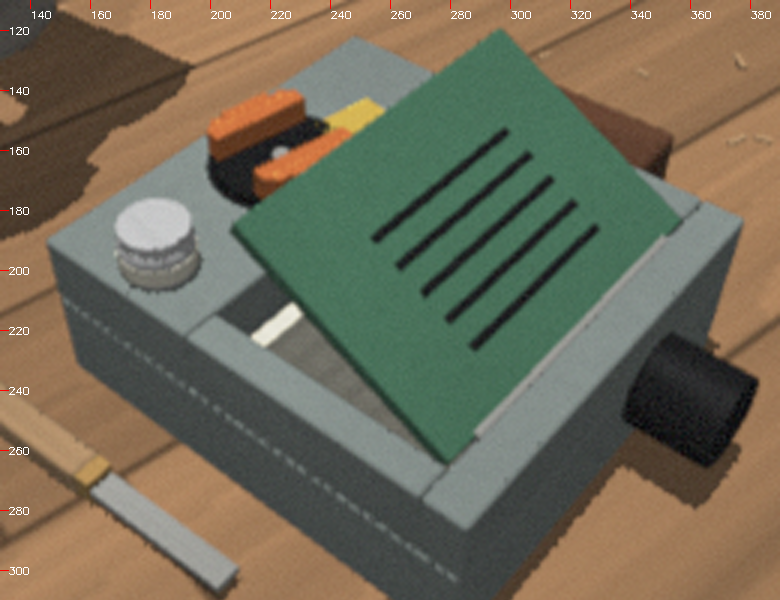

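The crops put the corners at side fp (322,256), bp (159,247), ep (250,216) and scene bm (286,286), fm (146,191), em (207,186). I'll refit with these.

```bash
cat >> h.py <<'E'
obs=[('side','fp',322.5,256),('side','fm',320,148),('side','bp',159,247),('side','bm',183,142),('side','em',258,128.5),('side','ep',250,216.5),('side','ear',284.5,225),('side','ax',293,193),('side','tin',290.5,145),
('scene','fm',146,191),('scene','bp',377,183),('scene','bm',286,286),('scene','ep',297,120),('scene','em',207.5,186),('scene','fp',248,122.5),('scene','tin',181,184)]
def fit():
    def res(p):
        M=model(p);return np.concatenate([proj(c,M[k])[0]-[u,v] for c,k,u,v in obs])
    return least_squares(res,[.6,.06,.2,.45,.1],loss='soft_l1')
E
python3 - <<'E'
from h import *
r=fit();print(r.x, np.abs(r.fun).max());np.save('p.npy',r.x)
for k,v in model(r.x).items():print(k,v.round(3),np.hypot(*v[:2]).round(3))
E
```

```text
[0.60766682 0.06410733 0.20501511 0.46472021 0.1623253 ] 2.97465239121874
fp [0.418 0.178 0.12 ] 0.454
fm [ 0.479 -0.116  0.12 ] 0.493
bp [0.736 0.244 0.12 ] 0.776
bm [ 0.797 -0.05   0.12 ] 0.799
ep [0.564 0.181 0.196] 0.592
em [ 0.614 -0.06   0.196] 0.617
ear [0.506 0.129 0.128] 0.522
ax [0.51  0.044 0.128] 0.512
tin [ 0.534 -0.072  0.154] 0.539
```

```bash
python3 -m jog '[[[-1,0.029,-0.017,-0.006,0],[-1,0.058,-0.034,-0.012,0],[-1,0.087,-0.051,-0.018,0],[-1,0.116,-0.067,-0.024,0],[-1,0.145,-0.084,-0.03,0]]]' 10
python3 -m jog '[[[-1,0.029,-0.017,0,0],[-1,0.058,-0.034,0,0],[-1,0.087,-0.051,0,0],[-1,0.116,-0.067,0,0],[-1,0.145,-0.084,0,0]]]'
python3 -m jog '[[[-1,0.029,-0.017,0,0],[-1,0.058,-0.034,0,0],[-1,0.087,-0.051,0,0],[-1,0.116,-0.067,0,0],[-1,0.145,-0.084,0,0]]]'
python3 -m jog '[[[-1,0.029,-0.017,0,0],[-1,0.058,-0.034,0,0],[-1,0.087,-0.051,0,0],[-1,0.116,-0.067,0,0],[-1,0.145,-0.084,0,0]]]'
python3 -m jog '[[[-1,0,0,0,-0.12],[-1,0,0,0,-0.24],[-1,0,0,0,-0.36],[-1,0,0,0,-0.48],[-1,0,0,0,-0.6]]]'
```

```text
time: 0.52
tool_pos: [0.312, -0.3428, 0.2647]
tool_rot: [-3.141, 0.0, 0.417]
contact_force: [0.9, -0.5, 0.2]
opening: 0.0631
grip_force: 0.0
time: 0.93
tool_pos: [0.4105, -0.2071, 0.2645]
tool_rot: [-3.141, 0.0, 0.418]
contact_force: [0.2, -0.2, 0.5]
opening: 0.0297
grip_force: 0.0
time: 1.35
tool_pos: [0.509, -0.0715, 0.2644]
tool_rot: [-3.141, 0.001, 0.418]
contact_force: [1.1, -0.4, -1.4]
opening: 0.0013
grip_force: 0.0
time: 1.77
tool_pos: [0.6074, 0.0641, 0.2642]
tool_rot: [-3.141, 0.001, 0.418]
contact_force: [0.7, -0.5, 0.5]
opening: 0.0005
grip_force: 0.0
time: 2.18
tool_pos: [0.6066, 0.0628, 0.264]
tool_rot: [-3.14, 0.001, 1.024]
contact_force: [-0.7, -0.5, 0.1]
opening: 0.0006
grip_force: 0.0
```

```bash
for i in 1 2 3; do python3 -m jog '[[[-1,0,0,0,-0.12],[-1,0,0,0,-0.24],[-1,0,0,0,-0.36],[-1,0,0,0,-0.48],[-1,0,0,0,-0.6]]]' | grep rot; done
python3 -m jog '[[[-1,0,0,0.01,-0.12],[-1,0,0,0.02,-0.24],[-1,0,0,0.03,-0.36],[-1,0,0,0.04,-0.36],[-1,0,0,0.05,-0.36]]]'
python3 - <<'E'
from cell import robot;import cv2
cv2.imwrite('pics/side1.png',robot.read_camera('side')[80:340,100:400,::-1].repeat(2,0).repeat(2,1))
E
```

```text
tool_rot: [-3.14, 0.0, 1.624]
tool_rot: [-3.141, -0.001, 2.224]
tool_rot: [-3.141, -0.001, 2.824]
time: 3.85
tool_pos: [0.6067, 0.0626, 0.2137]
tool_rot: [-3.142, -0.001, -3.109]
contact_force: [0.7, -0.2, 0.4]
opening: 0.0003
grip_force: 0.0
```

View pics/side1.png

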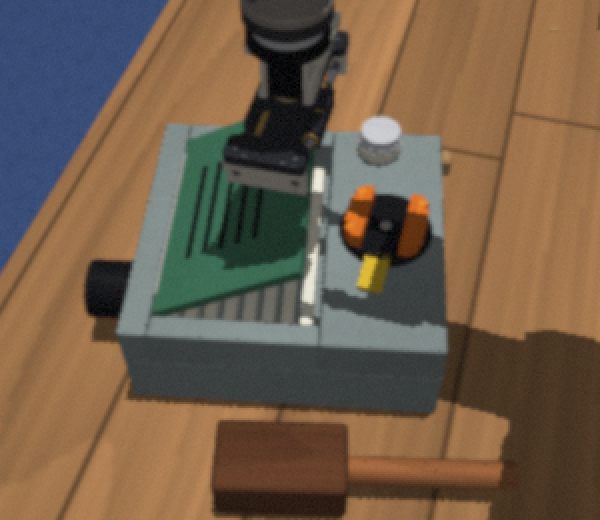

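The picture shows the shut fingers above the cover's near half, around (265,180), and clear of everything else. Now I'll push down.

```bash
python3 -m jog '[[[-1,0,0,0.008,0],[-1,0,0,0.016,0],[-1,0,0,0.024,0],[-1,0,0,0.032,0],[-1,0,0,0.04,0]]]'
python3 -m jog '[[[-1,0,0,0.008,0],[-1,0,0,0.016,0],[-1,0,0,0.024,0],[-1,0,0,0.03,0],[-1,0,0,0.036,0]]]'
python3 -m jog '[[[-1,0,0,0.003,0],[-1,0,0,0.006,0],[-1,0,0,0.008,0],[-1,0,0,0.01,0],[-1,0,0,0.01,0]]]'
```

```text
time: 4.32
tool_pos: [0.6069, 0.0625, 0.1744]
tool_rot: [-3.141, 0.001, -3.106]
contact_force: [-2.2, -0.8, 3.4]
opening: 0.001
grip_force: 1.8
time: 4.73
tool_pos: [0.6065, 0.0625, 0.1378]
tool_rot: [-3.142, -0.001, -3.105]
contact_force: [-2.1, -0.9, 4.6]
opening: 0.0003
grip_force: 1.8
time: 5.15
tool_pos: [0.607, 0.0626, 0.1284]
tool_rot: [3.142, 0.0, -3.105]
contact_force: [-0.8, -0.6, -0.9]
opening: 0.0003
grip_force: 0.0
```

```bash
python3 -m jog '[[[-1,0,0,0.001,0],[-1,0,0,0.002,0],[-1,0,0,0.003,0],[-1,0,0,0.004,0],[-1,0,0,0.004,0]]]'
```

```text
time: 5.57
tool_pos: [0.6073, 0.0627, 0.1281]
tool_rot: [-3.141, 0.003, -3.105]
contact_force: [-8.7, -1.0, 20.2]
opening: 0.0003
grip_force: 10.5
```

The cover is against its stop (20 N, tip at 0.120). I'll lift and look at the slot with the wrist camera.

```bash
python3 -m jog '[[[-1,0,0,-0.01,0],[-1,0,0,-0.025,0],[-1,0,0,-0.04,0],[-1,0,0,-0.06,0],[-1,0,0,-0.06,0]]]'
cat >> h.py <<'E'
def Ttool():
    s=robot.observe();return np.array(s['tool_pos']),R.from_euler('xyz',s['tool_rot'])
def wray(uv,z,pos,Rt):
    m=robot.camera_model('wrist');K=np.array(m['camera_matrix']);M=np.array(m['mount'])
    d=(np.array(uv)-K[:2,2])/K[0,0];a=np.hypot(*d)
    c=np.array([*(d/a*np.sin(a)),np.cos(a)])
    o=Rt.apply(M[:3,3])+pos;w=Rt.apply(M[:3,:3]@c);return o+w*(z-o[2])/w[2]
E
python3 - <<'E'
from h import *
p,Rt=Ttool();im=robot.read_camera('wrist')[:,:,::-1];np.savez('w1.npz',p=p,q=Rt.as_quat())
im=cv2.resize(im,(768,576));cv2.imwrite('pics/w1.png',im);print(p)
E
```

```text
time: 5.98
tool_pos: [0.6091, 0.0626, 0.1888]
tool_rot: [-3.141, 0.008, -3.105]
contact_force: [0.7, -0.7, 0.3]
opening: 0.0008
grip_force: 0.0
[0.6091235  0.06264301 0.18878677]
```

View pics/w1.png

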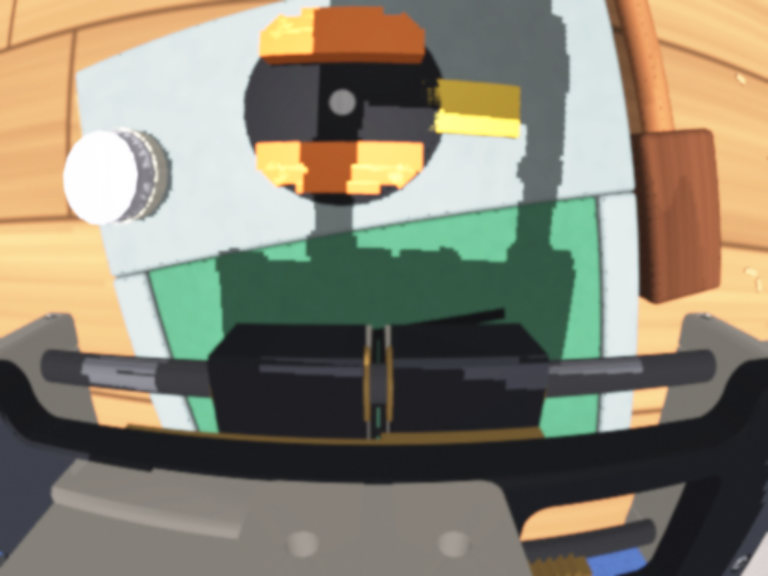

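The wrist picture shows the cover shut and level. The bolt is at (342,102) and the ear tip at (520,108) in this 1.5x picture, and the slot runs nearly along tool y.

Run:
```python
from h import *
d=np.load('w1.npz');p=d['p'];Rt=R.from_quat(d['q'])
ax=wray((342/1.5,102/1.5),.1285,p,Rt);e=wray((520/1.5,108/1.5),.1275,p,Rt)
v=(e-ax)[:2];print(ax,e,np.hypot(*v),'slot dir ang',np.arctan2(v[1],v[0]),'f',np.pi/2+.205-np.arctan2(v[1],v[0]))
print('bolt rel TCP in tool',Rt.inv().apply(ax-p))
```

```text
[0.50962095 0.04378673 0.1285    ] [0.50659248 0.12885478 0.1275    ] 0.08512193160237512 slot dir ang 1.6063818358433422 f 0.16941449095155448
bolt rel TCP in tool [ 0.10059038 -0.0152129   0.05950592]
```

```bash
python3 -m jog '[[[-1,0.025,0.002,0,0],[-1,0.05,0.005,0,0],[-1,0.075,0.007,0,0],[-1,0.1,0.009,0,0],[-1,0.1,0.009,0,0]]]'
python3 -m jog '[[[-1,0,0,0,0]]]'
```

```text
time: 6.45
tool_pos: [0.502, 0.0685, 0.1834]
tool_rot: [3.141, -0.005, -3.105]
contact_force: [1.3, 0.8, -1.0]
opening: 0.0005
grip_force: 0.0
time: 6.53
tool_pos: [0.5059, 0.0681, 0.1843]
tool_rot: [3.142, -0.0, -3.105]
contact_force: [0.2, 0.8, -0.3]
opening: 0.0006
grip_force: 0.0
```

```bash
python3 -m jog '[[[-1,-0.003,0,0.012,0],[-1,-0.003,0,0.024,0],[-1,-0.003,0,0.036,0],[-1,-0.003,0,0.044,0],[-1,-0.003,0,0.044,0]]]'
python3 -m jog '[[[-1,-0.004,0,0,0],[-1,-0.008,0,0,0],[-1,-0.012,0,0,0],[-1,-0.012,0,0,0]]]'
```

```text
time: 6.95
tool_pos: [0.5094, 0.068, 0.1386]
tool_rot: [3.141, -0.003, -3.106]
contact_force: [-0.3, -0.2, 0.9]
opening: 0.0003
grip_force: 0.0
time: 7.28
tool_pos: [0.5192, 0.0673, 0.1408]
tool_rot: [-3.139, -0.007, -3.105]
contact_force: [-12.3, -6.3, 6.4]
opening: 0.0007
grip_force: 6.1
```

The finger is in the slot and against the cheek, 10 mm off centre as expected. Now I'll turn it.

```bash
for i in 1 2; do python3 -m jog '[[[-1,-0.0023,-0.0013,0,0.1],[-1,-0.0045,-0.0029,0,0.2],[-1,-0.0066,-0.0046,0,0.3],[-1,-0.0084,-0.0066,0,0.4],[-1,-0.01,-0.0087,0,0.5]]]'; done
python3 - <<'E'
from h import *
p,Rt=Ttool();c=Rt.inv().apply(np.array([.5096,.0438,p[2]])-p);print('axis in tool',c)
E
```

```text
time: 7.7
tool_pos: [0.5297, 0.0605, 0.1409]
tool_rot: [-3.14, -0.005, 2.673]
contact_force: [-9.8, 1.7, 3.7]
opening: 0.0004
grip_force: 5.0
time: 8.12
tool_pos: [0.536, 0.049, 0.141]
tool_rot: [-3.141, -0.003, 2.173]
contact_force: [-4.4, 5.8, 1.5]
opening: 0.0004
grip_force: 3.6
axis in tool [ 1.06145402e-02 -2.47195509e-02  6.01819283e-05]
```

```bash
python3 -m jog '[[[-1,-0.0023,-0.0013,0,0.1],[-1,-0.0045,-0.0029,0,0.2],[-1,-0.0066,-0.0046,0,0.3],[-1,-0.0084,-0.0066,0,0.4],[-1,-0.0084,-0.0066,0,0.4]]]'
python3 -m jog '[[[-1,-0.001,0,0,0],[-1,-0.002,0,0,0],[-1,-0.003,0,0,0],[-1,-0.003,0,0,0],[-1,-0.003,0,0,0]]]'
python3 - <<'E'
from h import *
p,Rt=Ttool();c=Rt.inv().apply(np.array([.5096,.0438,p[2]])-p);print('axis in tool',c)
E
```

```text
time: 8.53
tool_pos: [0.5367, 0.0386, 0.1411]
tool_rot: [3.141, -0.003, 1.772]
contact_force: [-1.0, 6.0, -1.4]
opening: 0.0009
grip_force: 3.4
time: 8.95
tool_pos: [0.5367, 0.0383, 0.1411]
tool_rot: [3.141, -0.007, 1.778]
contact_force: [-2.5, 17.8, 0.9]
opening: 0.0006
grip_force: 8.6
axis in tool [ 1.09032016e-02 -2.53762591e-02  5.65657219e-05]
```

It's at the stop: the force rose to 18 N with no further motion. I'll back off, lift clear and check.

```bash
python3 -m jog '[[[-1,0.004,0,0,0],[-1,0.008,0,0,0],[-1,0.012,0,0,0],[-1,0.012,0,0,0]]]'
python3 -m jog '[[[-1,0,0,-0.025,0],[-1,0,0,-0.05,0],[-1,0,0,-0.075,0],[-1,0,0,-0.1,0],[-1,0,0,-0.12,0]]]'
python3 -m jog '[[[-1,0.02,0,0,0],[-1,0.02,0,0,0],[-1,0.02,0,0,0]]]'
python3 - <<'E'
from h import *
cv2.imwrite('pics/side2.png',robot.read_camera('side')[80:340,100:400,::-1].repeat(2,0).repeat(2,1))
im=cv2.resize(robot.read_camera('wrist')[:,:,::-1],(768,576));cv2.imwrite('pics/w2.png',im)
E
```

```text
time: 9.28
tool_pos: [0.5348, 0.0464, 0.1411]
tool_rot: [3.141, 0.0, 1.778]
contact_force: [-0.3, -0.6, 0.0]
opening: 0.0006
grip_force: 0.0
time: 9.7
tool_pos: [0.5349, 0.0457, 0.263]
tool_rot: [3.139, 0.001, 1.777]
contact_force: [-0.0, -1.2, -0.2]
opening: 0.0005
grip_force: 0.0
time: 9.95
tool_pos: [0.5303, 0.0657, 0.2609]
tool_rot: [3.141, 0.001, 1.779]
contact_force: [-0.1, -0.0, 0.8]
opening: 0.0006
grip_force: 0.0
```

View pics/side2.png

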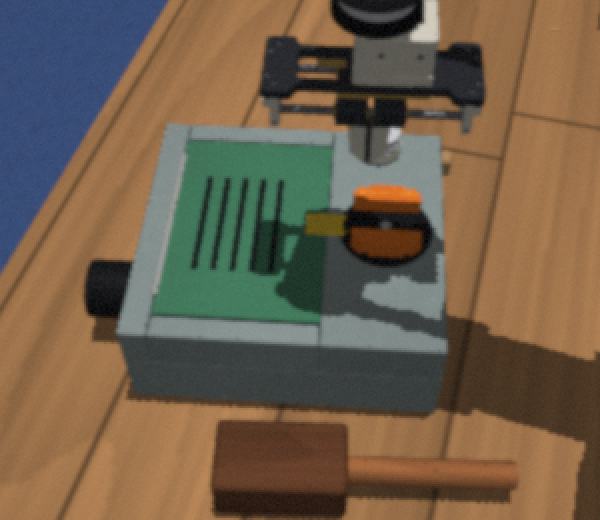

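View pics/w2.png

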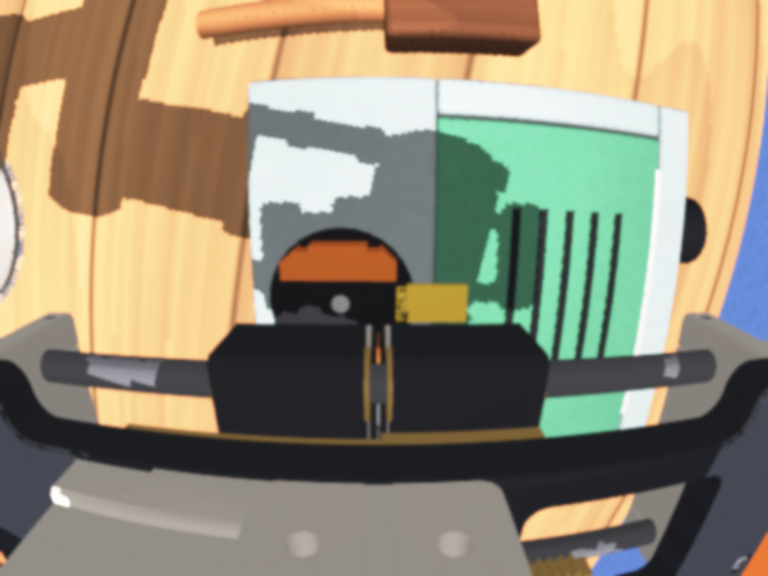

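The side picture shows the cover flush and the yellow ear at (325,222) lying over its near edge. In the wrist picture the ear, at (432,303), is perpendicular to the cover's near edge. The tin and mallet are where they were, and the gripper is clear.

```bash
python3 -c "
from cell import robot
print(robot.hand_in())"
```

```text
the job is handed in; nothing more can be done
None
```

The job is handed in, with no verdict shown: the cover was pushed fully shut, then the fastener was turned clockwise to its stop so the ear locks the cover; the tin and mallet look unmoved, and the chisel, which I didn't re-check, was never approached.

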